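# Clamp the roof on the model house

## Robot

A 6-joint arm with a two-finger parallel gripper is mounted at the origin on the work surface. World frame = base frame: x ahead of the robot, y to its left, z up, the work surface at z = 0. Lengths are in m, angles in rad, forces in N, time in s.
With the tool pointing down it reaches from about 0.3 to 0.825 m from the base axis. Payload 5.4 kg.
Tool frame: the origin (TCP) lies at the very end of the fingers, on their centre line; the grasp point (between the pads) lies 19 mm behind it; z points along the fingers, y is the line along which they close (so a half turn about z gives the same grasp; the last joint's range is limited). The gripper opens to 92 mm and grips with 3 to 60 N. Pads are 20 mm wide; open, the fingers measure 128 mm over their backs; the gripper's body (75 mm by 189 mm) begins 69 mm behind the grasp point.
Start: joints at [0.92, 0.158, 1.597, -0, 1.386, -0.21], TCP at [0.245, 0.52, 0.215] pointing down, gripper open.
Joint ranges: [-2.91, 2.91], [-0.94, 2.29], [0.18, 2.7], [-1.29, 4.43], [0.17, 2.64], [-3, 3]. Speed limits (rad/s): [2.57, 2.57, 3.14, 3.14, 3.14, 3.14].

## Interface

Orientations are given as a rotation vector (axis times angle).
In Python, from workcell import bot gives the robot as it stands. Calls block until the motion is done:
- bot.goto(position, orientation): joint-space move of the TCP to a pose.
- bot.line_to(position, rot=None, max_speed=0.15): straight line of the TCP; rot=None keeps the orientation; max_speed is the mean speed in m/s.
- bot.set_joints(angles): joint-space move.
- bot.set_gripper(opening, newtons=None): opening from 0.0 (shut) to 1.0 (fully open); newtons is the grip in N (None keeps the last); returns when the fingers have stopped.
- bot.hold(seconds).
- bot.inverse_kinematics(position, orientation): joint angles nearest the present ones, or None.
- bot.read_camera(name): name is "scene" or "top" or "wrist"; returns a dict with "pixels" (400x640x3 uint8, blue, green, red), "fx", "fy", "cx", "cy" (pixels), "R" (3x3) and "t" (3): a world point X has camera coordinates R X + t. Camera axes: x right, y down, z forward; pixel columns grow to the right and rows downward; lengths in m; the calibration is good to about 2 mm. A picture is of the moment at which its call begins. There is no depth.
A pose or a line that the arm cannot do raises bot.MotionError and nothing moves.
- bot.job_done(): hands the job in; it is judged then, once.
Readings, each from a call of its own:
- bot.current_clock(): time.
- bot.current_joints(): joint angles.
- bot.current_joint_vel(): joint speeds.
- bot.current_effort(): joint torques, N m.
- bot.current_ee_pos(): TCP position.
- bot.current_tool_rot(): TCP orientation.
- bot.current_contact_force(): force on the tool from outside, world axes, zero at the start.
- bot.current_ft_torque(): the same for the moment, N m.
- bot.current_opening(): opening from 0.0 (shut) to 1.0 (fully open).
- bot.current_grip_force(): force on a finger pad.
Only numpy, scipy, OpenCV 4.12 (cv2) and the standard library are available. Lean on these libraries where they do the work, as an engineer would, in place of code of your own. Each camera call takes 0.05 s, during which the arm holds its last target. There are 200 camera calls.

## Task

Lay the light-wood roof slab on the white model house in the gluing jig, square and flush with its walls all round and with its skylight at the end away from the clamp tower, and let go of it. Then press the red clamp handle down until the catch clicks and holds the lever by itself with the pad on the roof, stopping as soon as it has caught so that the fragile house is not crushed. Leave the other things on the table where they are.

Things in the scene. Friction and masses are not known exactly. Their poses are not given: they have to be found in the camera images.
- jig: gluing jig, fixed: plywood board 350 x 140 x 15 mm with the house and, behind it, a blue clamp tower (x 100 to 230 mm, |y| < 25 mm, up to z = 83 mm) with a brass catch at its back. Origin: underside of the board, straight below the middle of the house (the board runs from x = -110 to +240 mm); z up, x from the house to the tower
- house: white foam-board house fixed on the jig, 140 (x) x 60 (y) mm, walls 45 mm high, 6 mm thick, open on top. Origin: centre of its underside (15 mm above the table); axes as the jig's. Fragile: 30 N on the roof crushes it
- roof: loose light-wood roof slab, 140 (x) x 60 (y) x 10 mm, about 60 g, lying flat on the table; origin: centre of the slab's underside, z up. On it stands the grey skylight, towards its -x end (see skylight)
- skylight (a point): top centre of the grey skylight fixed on the roof, a block 40 (x) x 24 (y) x 18 mm centred 30 mm from the slab's centre towards the roof's -x end; this point is 28 mm above the slab's underside. A good thing to hold the roof by. Axes as the roof's
- lever (a joint): clamp lever, rad: 0 = up (77 degrees above level), grows as pressed, 1.35 = level. A spring drives it up. Push at the handle: 2 to 5 N, then about 11 N from 1.05 on; somewhere from 1.2 to 1.41 (it varies, unseen) the catch snaps in, the handle is drawn down (push turns to pull) and stays, some 0.03 lower. About 0.03 below that rest the pad bottoms and more push (over 15 N) crushes the house
- handle (a point): centre of the lever's red handle, a freely revolving round bar 16 mm thick, 96 mm long (along y). In the lever's frame (equals the jig's when level) it is 210 mm from the hinge in -x and 45 mm up: lever up, 289 mm above the table; level, at jig x = -85, z = 119 mm. A 12 mm rod joins it in the middle: pinch the bar 28 mm beside it or push from above
- hinge (a point): middle of the lever's hinge axis (along the jig's y), at jig x = 125, y = 0, z = 74 mm; axes as the jig's
- pad: black rubber pad 24 mm across on a sprung stem (5 mm travel) under the lever, 110 mm from the hinge axis; with the lever down it presses on the roof near jig x = 15 mm, y = 0. Origin: on the line from the hinge, at the stem
- floor_slab: bystander: loose white slab 100 x 60 x 10 mm, flat on the table; origin under its centre
- glue: bystander: glue bottle 48 mm across, 130 mm high; origin under its centre
- tape: bystander: yellow roll of tape 90 mm across, 20 mm high; origin under its centre
- mug: bystander: white mug 80 mm across, 85 mm high; origin under its centre
- tumbler: bystander: blue tumbler 72 mm across, 85 mm high; origin under its centre
- ruler: bystander: steel ruler 300 x 30 x 4 mm; origin under its centre
Things that resemble listed ones, but are neither listed nor needed, are in the scene too. Of the things that look like the roof, the largest one is meant.

How it is judged:
On the way, in this order (a step that is already met when the one before it is completed fails the run):
1. the roof lies flush on the house, let go, with the lever still up (x of roof in the frame of house between -0.008 and 0.008 m and y of roof in the frame of house between -0.008 and 0.008 m and z of roof in the frame of house between 0.042 and 0.048 m and x of skylight in the frame of house below -0.015 m and angle between the x axis of roof and the x axis of house, either way round below 0.09 rad and angle between roof's own z axis and vertical below 0.05 rad and contact force between the fingers and roof below 0.1 N and value of joint lever below 0.3 rad), for 0.2 s.
2. the lever is pressed down (beyond 1.2 rad) (value of joint lever above 1.2 rad), for 0.2 s.
At the end, for the whole second after the job is handed in: The catch holds the lever down (joint between 1.2 and 1.5) with the pad pressing on the roof by more than 2 N; the roof lies flat on the wall tops, centred on the house within 8 mm each way and square within 5 degrees, its skylight at the end away from the tower, at rest (x of roof in the frame of house between -0.008 and 0.008 m and y of roof in the frame of house between -0.008 and 0.008 m and z of roof in the frame of house between 0.042 and 0.048 m and x of skylight in the frame of house below -0.015 m and angle between the x axis of roof and the x axis of house, either way round below 0.09 rad and angle between roof's own z axis and vertical below 0.05 rad and value of joint lever between 1.2 and 1.5 rad and contact force between pad and roof above 2 N and linear speed of roof below 0.02 m/s); the robot touches nothing.
It fails at once if the house is crushed under the clamp: more than 30 N between the roof and the house with the lever beyond 1.0 rad (contact force between roof and house above 30 N and value of joint lever above 1 rad).
It fails at once if a bystander (white slab, glue, tape, mug, tumbler or ruler) is moved by more than 25 mm (distance of any of floor_slab, glue, tape, mug, tumbler, ruler from where it was at the start of the episode above 0.025 m).
It also fails if it takes over 72 s, if anything falls off the work surface, if the arm or the gripper's body presses on something with over 40 N, if the wrist force passes 120 N, or if a joint passes its speed limit or range.

## Working session

There is one attempt and no reset: what is moved stays moved. The work goes in short steps, each a Python script; the robot and the scene stay as the last script left them, time stands still between calls to the robot, and variables do not carry over. Pictures are saved under pics/ and viewed, at most 10 in all, crops included, and the job is handed in when it is done.

```bash
mkdir -p pics
python3 - <<'E'
from workcell import bot
import cv2,pickle
d={}
for n in("scene","top"):
    c=bot.read_camera(n);d[n]=c;cv2.imwrite(f"pics/{n}0.png",c["pixels"]);print(n,c["fx"],c["cx"],c["cy"],c["R"],c["t"])
pickle.dump(d,open("cams.pkl","wb"))
E
```

```text
scene 440.3986166809138 315.1806341673061 198.6833802254971 [[ 0.2978602   0.95437282  0.02125604]
 [ 0.62846727 -0.17928724 -0.75689165]
 [-0.71854589  0.23880662 -0.65319462]] [-0.14051146 -0.14986173  1.98035681]
top 369.7416447214839 324.0336963798553 201.45575620140642 [[-0.02336668 -0.99968521 -0.00913616]
 [-0.98134044  0.02468059 -0.19068771]
 [ 0.19085317  0.00450995 -0.98160824]] [-0.00441049  0.50687773  1.4005412 ]
```

View pics/scene0.png

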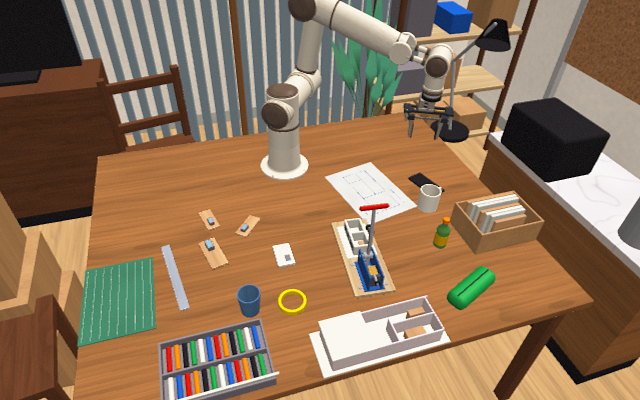

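View pics/top0.png

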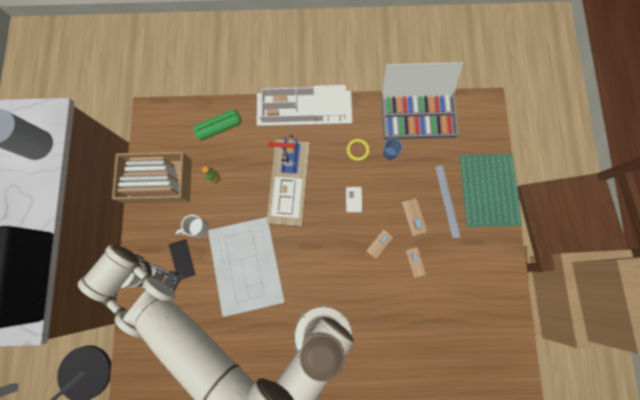

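The scene view shows the jig at about (362,250) and the top view at (288,180). There are three wooden slabs with skylights, top view (415,217), (380,244) and (416,262). The first looks largest, so I'll measure and enlarge it.

```bash
cat > h.py <<'E'
import numpy as np,cv2
from scipy.spatial.transform import Rotation as Rn
def ray(c,uv,z):
    uv=np.atleast_2d(np.float64(uv));d=np.c_[(uv[:,0]-c["cx"])/c["fx"],(uv[:,1]-c["cy"])/c["fy"],np.ones(len(uv))]
    R=np.array(c["R"]);d=d@R;o=-R.T@np.array(c["t"])
    return o+d*((z-o[2])/d[:,2])[:,None]
def proj(c,X):
    p=np.atleast_2d(X)@np.array(c["R"]).T+c["t"]
    return np.c_[p[:,0]/p[:,2]*c["fx"]+c["cx"],p[:,1]/p[:,2]*c["fy"]+c["cy"]]
def down(yaw): # tool z down, tool x along yaw
    x=np.array([np.cos(yaw),np.sin(yaw),0]);z=np.array([0,0,-1.]);return Rn.from_matrix(np.c_[x,np.cross(z,x),z]).as_rotvec()
def rect(c,mask,z):
    "biggest contours -> (world pts on plane z, minAreaRect centre,size,angle of long side)"
    out=[]
    for k in cv2.findContours(mask,cv2.RETR_EXTERNAL,cv2.CHAIN_APPROX_NONE)[0]:
        if cv2.contourArea(k)<60: continue
        P=ray(c,k[:,0,:],z)[:,:2];b=cv2.boxPoints(cv2.minAreaRect(np.float32(P*1000)))/1000
        e=[b[1]-b[0],b[2]-b[1]];L=e[0] if np.linalg.norm(e[0])>np.linalg.norm(e[1]) else e[1]
        out.append((b.mean(0),sorted(np.linalg.norm(x) for x in e),np.arctan2(L[1],L[0])%np.pi,k[:,0].mean(0)))
    return out
E
python3 - <<'E'
from h import *;import pickle
d=pickle.load(open("cams.pkl","rb"));c=d["top"];im=c["pixels"]
hsv=cv2.cvtColor(im,cv2.COLOR_BGR2HSV)
for uv in[(408,207),(420,232),(375,252),(412,270),(400,190),(300,160),(345,270)]:print(uv,hsv[uv[1],uv[0]])
a=cv2.resize(im[190:290,350:450],(400,400),interpolation=cv2.INTER_CUBIC)
b=cv2.resize(im[130:230,240:340],(400,400),interpolation=cv2.INTER_CUBIC)
cv2.imwrite("pics/crop1.png",np.hstack([a,b]))
print(ray(c,[(415,217),(380,244),(416,262),(288,180)],0.01))
E
```

```text
(408, 207) [ 16  85 187]
(420, 232) [ 16  85 174]
(375, 252) [ 16  87 182]
(412, 270) [ 15  97 168]
(400, 190) [ 15 125 143]
(300, 160) [ 18  58 172]
(345, 270) [ 15 126 146]
[[ 0.44196049 -0.37743672  0.01      ]
 [ 0.338211   -0.23259808  0.01      ]
 [ 0.26507315 -0.36889817  0.01      ]
 [ 0.6069183   0.1282369   0.01      ]]
```

View pics/crop1.png

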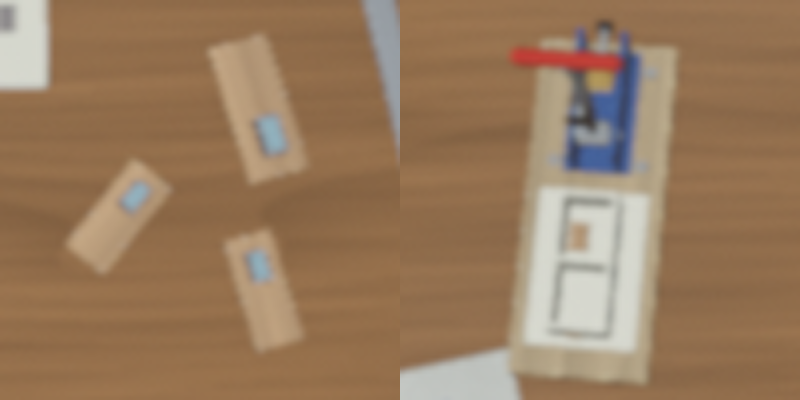

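Candidates in the top view are (415,217), (380,244) and (416,262). The first is clearly the longest and widest in the crop, at (258,110) there, so it is the roof; its skylight is at crop (270,133), the end nearer the robot. The house at crop (585,270) lies on the robot's side of the tower. Next come closer wrist views.

Run:
```python
from h import *;import pickle
from workcell import bot
d=pickle.load(open("cams.pkl","rb"));c=d["top"]
hsv=cv2.cvtColor(c["pixels"],cv2.COLOR_BGR2HSV);m=cv2.inRange(hsv,(8,40,160),(22,104,255));m[:190]=0;m[:,:350]=0;m[290:]=0;m[:,440:]=0
m=cv2.morphologyEx(m,cv2.MORPH_CLOSE,np.ones((5,5)))
for r in rect(c,m,.01):print(r)
out={}
for n,p,y in(("jig",(.42,.1,.40),0.0),("roof",(.38,-.37,.35),0.0)):
    bot.goto(p,down(y));bot.hold(.3);w=bot.read_camera("wrist");out[n]=w
    cv2.imwrite(f"pics/w_{n}.png",w["pixels"]);R=np.array(w["R"]);print(n,bot.current_ee_pos(),-R.T@w["t"],R[2],R[0])
out["top"]=c;pickle.dump(out,open("w.pkl","wb"))
a=[cv2.resize(out[n]["pixels"],(480,300),interpolation=cv2.INTER_AREA) for n in("jig","roof")]
cv2.imwrite("pics/w.png",np.vstack(a));print(bot.current_clock())
```

```text
(array([ 0.26544806, -0.3662359 ], dtype=float32), [np.float32(0.049771424), np.float32(0.11060785)], np.float32(0.2555671), array([415.24324324, 262.05405405]))
(array([ 0.34025007, -0.22971143], dtype=float32), [np.float32(0.049437206), np.float32(0.111689605)], np.float32(2.4201386), array([379.11666667, 243.48333333]))
(array([ 0.44451615, -0.37371254], dtype=float32), [np.float32(0.063106425), np.float32(0.14171335)], np.float32(0.23694983), array([413.93478261, 216.91304348]))
jig [0.41995945 0.10025821 0.39990093] [0.49897265 0.09943592 0.56977884] [-2.81525983e-01  3.71338759e-04 -9.59553533e-01] [ 1.36859333e-04 -9.99999899e-01 -4.27144673e-04]
roof [ 0.38025494 -0.36968481  0.35010684] [ 0.4592732  -0.37041204  0.52014595] [-2.81010064e-01  1.10262785e-04 -9.59704815e-01] [ 2.22608599e-04 -9.99999959e-01 -1.80074159e-04]
4.3167
```

View pics/w.png

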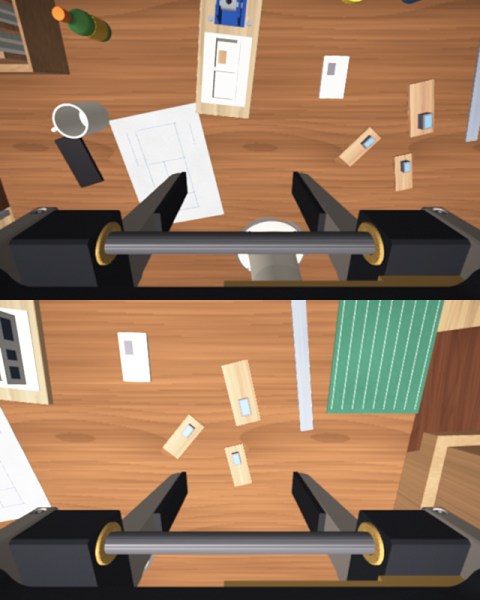

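Wrist view (half-scale): house at (222,68), roof at (240,393) with its skylight at (245,407). The top view measured it at 142x63 mm against about 111x49 for the other two, so the choice holds. Now precise measurements.

Run:
```python
from h import *;import pickle
o=pickle.load(open("w.pkl","rb"))
def show(c,m,z,roi,n):
    mm=np.zeros_like(m);x0,y0,x1,y1=roi;mm[y0:y1,x0:x1]=m[y0:y1,x0:x1]
    mm=cv2.morphologyEx(mm,cv2.MORPH_OPEN,np.ones((3,3)))
    for r in rect(c,mm,z):print(n,np.round(r[0],4),np.round(r[1],4),round(float(r[2]),4),np.round(r[3]))
w=o["jig"];h=cv2.cvtColor(w["pixels"],cv2.COLOR_BGR2HSV)
print(h[60,295],h[140,290],h[80,275],h[50,345])
show(w,cv2.inRange(h,(0,0,170),(180,30,255)),.06,(262,30,345,155),"house wrist")
show(w,cv2.inRange(h,(8,35,120),(30,140,255))&0,.015,(262,30,345,160),"")
w=o["roof"];h=cv2.cvtColor(w["pixels"],cv2.COLOR_BGR2HSV)
print(h[95,310],h[155,330],h[100,280],h[140,326])
show(w,cv2.inRange(h,(8,30,205),(30,110,255)),.01,(290,70,355,175),"roof wrist")
show(w,cv2.inRange(h,(85,20,80),(130,255,255)),.028,(290,70,355,175),"sky wrist")
w=o["top"];h=cv2.cvtColor(w["pixels"],cv2.COLOR_BGR2HSV)
show(w,cv2.inRange(h,(0,0,140),(180,35,255)),.06,(265,174,305,222),"house top")
a=cv2.resize(o["jig"]["pixels"][0:170,240:370],None,fx=3,fy=3);b=cv2.resize(o["roof"]["pixels"][60:180,270:390],None,fx=3,fy=3)
a=a[:510];b=cv2.copyMakeBorder(b,0,150,0,0,cv2.BORDER_CONSTANT);cv2.imwrite("pics/z.png",np.hstack([a,b]))
```

```text
[ 30   1 252] [ 17  81 214] [ 15   2 253] [ 12 144 161]
house wrist [0.5341 0.1315] [0.103 0.149] 3.037 [300.  92.]
[ 20  63 252] [ 17  80 244] [ 13 138 201] [ 95  33 253]
roof wrist [ 0.4451 -0.3749] [0.0605 0.1408] 0.2389 [321. 123.]
sky wrist [ 0.416  -0.3823] [0.0189 0.0348] 0.2342 [326. 142.]
house top [0.5274 0.1303] [0.1105 0.1596] 3.0415 [286. 197.]
```

View pics/z.png

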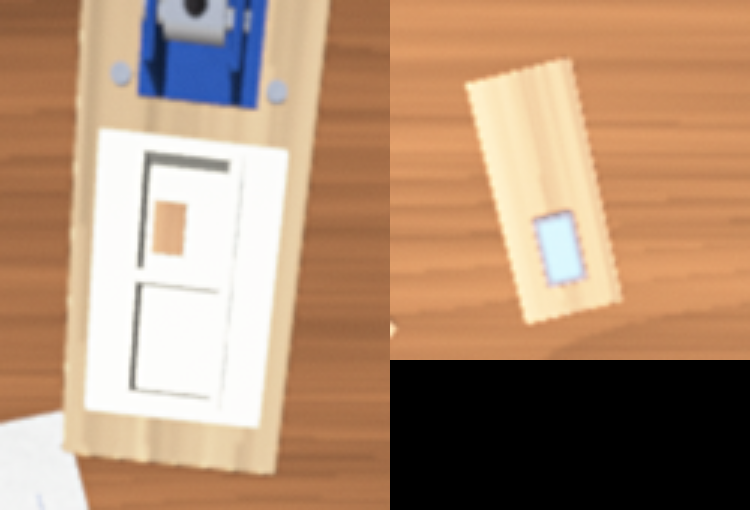

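Roof (right) is clean; its skylight is at (560,248) in the crop. The white area around the house (left) measures 103x149 mm, too wide for the 60 mm house. It probably includes a white sheet beneath the walls, so I need a contrast stretch and an oblique view.

Run:
```python
from h import *;import pickle
o=pickle.load(open("w.pkl","rb"));s=pickle.load(open("cams.pkl","rb"))["scene"]
a=o["jig"]["pixels"][30:150,250:350].astype(float);a=np.clip((a-200)*255/55,0,255).astype(np.uint8)
a=cv2.resize(a,(400,480),interpolation=cv2.INTER_NEAREST)
b=cv2.resize(s["pixels"][200:300,320:400],(400,480*25//24),interpolation=cv2.INTER_CUBIC)[:480]
cv2.imwrite("pics/z2.png",np.hstack([a,b]))
```

```text
(no output)
```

View pics/z2.png

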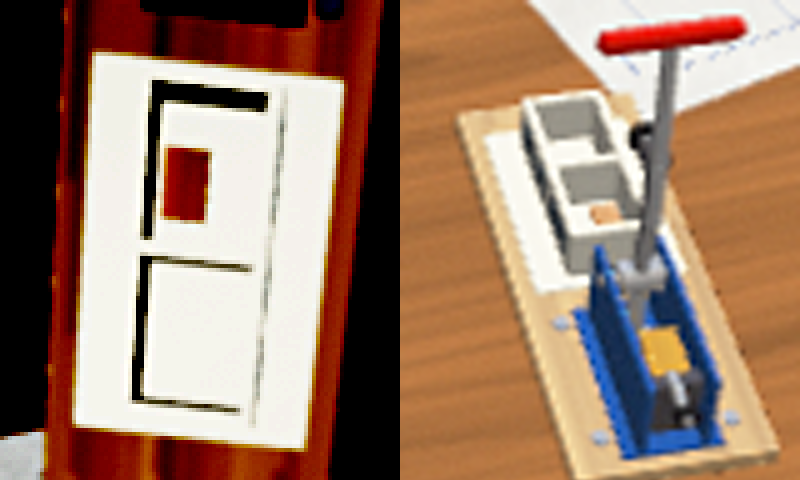

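The oblique crop (right) shows the house on a wider white sheet. In the stretched wrist crop (left), the dark strips are the visible wall faces: +y inner at x≈150, tower-end inner at y≈85, near inner at y≈405, and -y outer at x≈280. I'll take the rim from these strips.

Run:
```python
from h import *;import pickle
o=pickle.load(open("w.pkl","rb"));w=o["jig"];g=w["pixels"].min(2)
def c2p(x,y): return 250+x/4,30+y/4
K=4
G=cv2.resize(g,None,fx=K,fy=K,interpolation=cv2.INTER_CUBIC)
def up(u,v): return int((u+.5)*K-.5),int((v+.5)*K-.5)
def scan(vals,fwd,th=245): # first index below th
    r=range(len(vals)) if fwd else range(len(vals)-1,-1,-1)
    for i in r:
        if vals[i]<th:return i
    return None
def edge(x0,y0,x1,y1,axis,fwd):
    (a,b),(c,d)=[tuple(int((q-.5)+0) for q in (1*K*(250)+x,1*K*30+y)) for x,y in((x0,y0),(x1,y1))]
    S=G[b:d,a:c];pts=[]
    for i in range(S.shape[axis]):
        v=S[i] if axis==0 else S[:,i];k=scan(v,fwd)
        if k is None: continue
        p=(a+k,b+i) if axis==0 else (a+i,b+k);pts.append(((p[0]+.5)/K-.5,(p[1]+.5)/K-.5))
    P=ray(w,pts,.06)[:,:2];med=np.median(P,0);vx,vy,x,y=cv2.fitLine(np.float32(P),cv2.DIST_HUBER,0,.0005,.001).ravel()
    return P,np.arctan2(vy,vx)
E={"+y in":edge(115,100,175,230,0,True),"+y in2":edge(110,275,160,390,0,True),"-y out":edge(240,130,305,400,0,True),
"far in":edge(170,65,255,125,1,True),"near in":edge(150,385,225,420,1,False)}
# -y out, right edge
E["-y out R"]=edge(240,130,305,400,0,False)
t=-.102;R=np.array([[np.cos(t),np.sin(t)],[-np.sin(t),np.cos(t)]])
for k,(P,a) in E.items():
    Q=P@R.T;i=0 if ("far" in k or "near" in k) else 1;print(k,"ang",round((a+np.pi/2)%np.pi-np.pi/2,3),"coord",round(float(np.median(Q[:,i])),4),"sd",round(float(Q[:,i].std()),4),len(P))
# sheet at z=.015 and blue tower
h=cv2.cvtColor(w["pixels"],cv2.COLOR_BGR2HSV);m=cv2.inRange(h,(0,0,170),(180,30,255));mm=np.zeros_like(m);mm[30:145,268:345]=m[30:145,268:345]
for r in rect(w,mm,.015):print("sheet",R@r[0],r[1],r[2]-np.pi)
```

```text
+y in ang -0.098 coord 0.2125 sd 0.0003 130
+y in2 ang -0.104 coord 0.2127 sd 0.0003 115
-y out ang -0.104 coord 0.159 sd 0.0023 254
far in ang -1.571 coord 0.5924 sd 0.003 85
near in ang 1.464 coord 0.4557 sd 0.0002 75
-y out R ang -0.104 coord 0.156 sd 0.0005 254
sheet [0.52071578 0.18838202] [np.float32(0.11212478), np.float32(0.16215827)] -0.104622126
```

```bash
cat >> h.py <<'E'
JT=-.104;HOUSE=np.array([.5368,.1346])
def jig(x,y,z):
    c,s=np.cos(JT),np.sin(JT);return [HOUSE[0]+c*x-s*y,HOUSE[1]+s*x+c*y,z]
E
python3 - <<'E'
from h import *
from workcell import bot
s=(.4160,-.3822);o=down(.2389)
bot.set_gripper(.55)
bot.goto((*s,.10),o);bot.line_to((*s,.0135),max_speed=.06)
bot.set_gripper(0,25);print(bot.current_opening(),bot.current_grip_force(),bot.current_contact_force())
bot.line_to((*s,.25),max_speed=.12);print(bot.current_opening(),bot.current_contact_force())
bot.goto(jig(-.03,0,.25),down(JT));bot.hold(.3);w=bot.read_camera("wrist")
cv2.imwrite("pics/held.png",w["pixels"][:, :]);print(bot.current_ee_pos(),bot.current_joints(),bot.current_clock())
import pickle;pickle.dump(w,open("held.pkl","wb"))
E
```

```text
0.2591665622457518 24.996701180934906 [0.33875138 0.09512674 0.92386251]
0.26034381132713846 [ 0.10854572  0.24379916 -0.26959713]
[0.50705365 0.1374003  0.24998488] [ 3.43677860e-02  5.97796884e-03  1.68896304e+00 -1.16420495e-05
  1.44670236e+00  1.70972197e+00] 12.55
```

View pics/held.png

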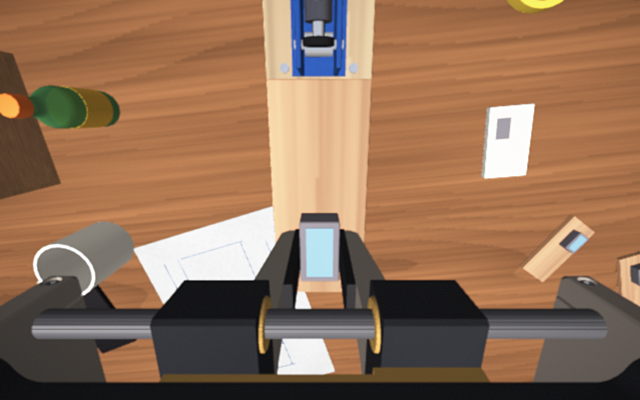

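The roof is held squarely, with the skylight at (320,250) and the far slab edge at row 78, lined up with the board. I'll check the in-hand offset, then place it.

Run:
```python
from h import *;import pickle
from workcell import bot
w=pickle.load(open("held.pkl","rb"))
P=ray(w,[(271,78),(370,79),(320,78.5)],.2465)[:,:2]-HOUSE;c,s=np.cos(JT),np.sin(JT);print("slab far corners in jig",P@np.array([[c,-s],[s,c]]))
bot.line_to(jig(-.03,0,.10),max_speed=.12);bot.hold(.3)
f0=bot.current_contact_force()
z=.082
while z>.070:
    bot.line_to(jig(-.03,0,z),max_speed=.03);f=np.array(bot.current_contact_force())-f0
    if f[2]>1: break
    z-=.001
print("z",z,f)
bot.set_gripper(.55);bot.hold(.2)
bot.line_to(jig(-.03,0,.16),max_speed=.12)
bot.goto(jig(-.12,0,.35),down(JT));bot.hold(.3)
w=bot.read_camera("wrist");t=bot.read_camera("top");pickle.dump((w,t),open("placed.pkl","wb"))
a=w["pixels"];b=cv2.resize(t["pixels"][130:230,240:340],(400,400),interpolation=cv2.INTER_CUBIC)
cv2.imwrite("pics/placed.png",np.hstack([a[:, 120:520],b]));print(bot.current_clock())
```

```text
slab far corners in jig [[ 0.0700799   0.02592309]
 [ 0.06947391 -0.03023625]
 [ 0.06977743 -0.00186206]]
z 0.077 [ 0.13956739 -0.58149852  1.07680458]
19.1083
```

View pics/placed.png

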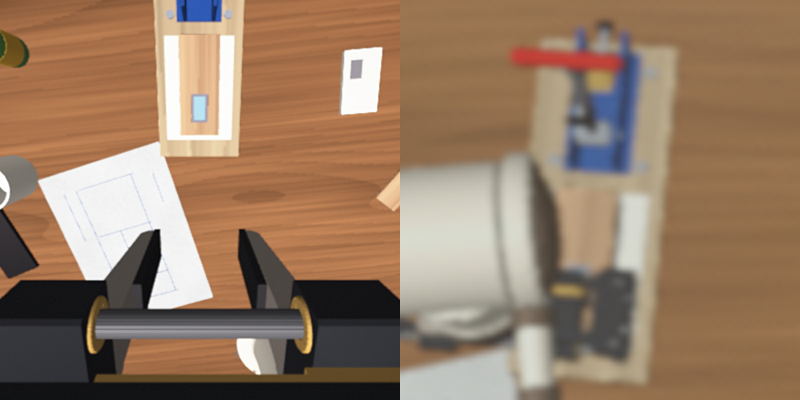

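The roof lies on the house between the white sheet margins, with its skylight at (199,108) on the robot side. Measuring it against the house.

Run:
```python
from h import *;import pickle
w,t=pickle.load(open("placed.pkl","rb"));h=cv2.cvtColor(w["pixels"],cv2.COLOR_BGR2HSV)
c,s=np.cos(JT),np.sin(JT);T=np.array([[c,-s],[s,c]])
x0=120
m=cv2.inRange(h,(0,0,170),(180,28,255));mm=np.zeros_like(m);mm[33:142,x0+163:x0+236]=m[33:142,x0+163:x0+236]
for r in rect(w,mm,.015):print("sheet",(r[0]-HOUSE)@T,r[1],r[2],r[3])
m=cv2.inRange(h,(8,32,100),(30,150,255))|cv2.inRange(h,(85,20,80),(130,255,255));mm*=0
mm[38:134,x0+170:x0+229]=m[38:134,x0+170:x0+229];mm=cv2.morphologyEx(mm,cv2.MORPH_OPEN,np.ones((3,3)))
for r in rect(w,mm,.07):print("roof",(r[0]-HOUSE)@T,r[1],r[2]-np.pi,r[3])
m=cv2.inRange(h,(85,20,80),(130,255,255));mm*=0;mm[60:134,x0+180:x0+229]=m[60:134,x0+180:x0+229]
for r in rect(w,mm,.088):print("sky",(r[0]-HOUSE)@T,r[1],r[2]-np.pi)
print(np.array2string(h[100,x0+162:x0+242:2,1]),h[36:46,x0+199,1],h[128:142,x0+199,1])
```

```text
sheet [-0.0279236  -0.00078461] [np.float32(0.023992255), np.float32(0.04347472)] 3.036662 [319.  107.5]
sheet [ 9.99239828e-05 -4.15078638e-04] [np.float32(0.11201929), np.float32(0.16008748)] 3.0370154 [318.84150943  93.65660377]
roof [-0.00106247 -0.00071056] [np.float32(0.059095766), np.float32(0.13115856)] -0.101402044 [318.97014925  85.14552239]
sky [-0.02972766 -0.00082851] [np.float32(0.017549405), np.float32(0.034417298)] -0.1049304
[ 75  79   9   1   2   2   2   1   1  76  85  85  90  92  89  14  58  59
  59  58  59  57  16  94  93  93  92 103  76   2   2   2   2   2   1  22
  73  72  70  94] [100 102 101 100 101 100 101 101 101 102] [ 97 100  98 100 100 103  83  21   1   1   1  10  59  79]
```

The roof is about 1 mm off centre and square with the house. Now I'll check the predicted handle position in the first images and grasp the bar beside its rod.

```bash
cat >> h.py <<'E'
def handle(q,y=0.,dz=0.):
    e=1.35-q+np.arctan2(45,210);r=np.hypot(.21,.045)
    return jig(.125-r*np.cos(e),y,.074+r*np.sin(e)+dz)
def tang(q):
    e=1.35-q+np.arctan2(45,210);return np.array(jig(-np.sin(e),0,0))-np.array(jig(0,0,0))+[0,0,-np.cos(e)]  # hand motion dir when pressing... (dx,dz)=( -sin e, -cos e)
E
python3 - <<'E'
from h import *;import pickle
from workcell import bot
d=pickle.load(open("cams.pkl","rb"))
for n in d:
    h=cv2.cvtColor(d[n]["pixels"],cv2.COLOR_BGR2HSV);m=cv2.inRange(h,(0,150,80),(6,255,255))|cv2.inRange(h,(172,150,80),(180,255,255))
    k=max([k for k in cv2.findContours(m,0,1)[0] if np.linalg.norm(k.mean((0,1))-proj(d[n],handle(0))[0])<40],key=cv2.contourArea)
    print(n,cv2.minAreaRect(k),proj(d[n],handle(0)),proj(d[n],[handle(0,.048),handle(0,-.048)]).tolist())
o=down(JT+np.pi/2)
print(bot.inverse_kinematics(handle(0,-.028,-.017),o),bot.inverse_kinematics(handle(1.4,-.028,-.017),o))
E
```

```text
scene ((374.03656005859375, 206.8292694091797), (4.306829929351807, 28.38090705871582), 83.6598129272461) [[373.43466437 206.50518262]] [[388.38832957725606, 204.69609717276646], [358.3063889295779, 208.3353923171376]]
top ((281.0, 144.0), (4.0, 26.0), 90.0) [[281.13997365 144.38340624]] [[266.96732708431995, 143.3342066066873], [295.3392329757988, 145.43457601504065]]
[-3.96093343e-02  3.56924063e-01  1.24829389e+00 -4.44089210e-16
  1.53637470e+00  6.43906657e-02] [-9.21679699e-03  1.34429319e-03  2.02263789e+00 -4.44089210e-16
  1.11761047e+00  9.47832030e-02]
```

The prediction matches the red bar within 1 px in both views. Pinch it and swing it to 1.0 rad.

Run:
```python
from h import *
from workcell import bot
o=down(JT+np.pi/2);Y=-.028;D=-.017
bot.goto(handle(0,Y,.09),o);bot.line_to(handle(0,Y,D),max_speed=.1);bot.hold(.2)
f0=np.array(bot.current_contact_force());np.save("f0.npy",f0)
bot.set_gripper(0,30);print("open",bot.current_opening(),bot.current_grip_force(),np.array(bot.current_contact_force())-f0)
for q in np.arange(.1,1.001,.1):
    bot.line_to(handle(q,Y,D),max_speed=.1);f=np.array(bot.current_contact_force())-f0
    print(round(q,2),np.round(f,1),"push",round(float(-f@tang(q)),2))
    if np.abs(f).max()>20:break
print(bot.current_opening(),bot.current_ee_pos(),handle(q,Y,D),bot.current_clock())
```

```text
open 0.16339668991334735 29.99987483024597 [1.57325119 0.7518033  0.59660759]
0.1 [ 1.9  0.5 -0.7] push 1.78
0.2 [ 2.8  0.9 -0.7] push 2.47
0.3 [ 2.5  0.1 -2.1] push 1.72
0.4 [ 4.5  0.1 -3.2] push 2.81
0.5 [ 4.6  0.3 -3.6] push 2.26
0.6 [ 6.8 -0.5 -3.9] push 3.3
0.7 [ 6.4 -0.1 -3.2] push 2.71
0.8 [ 6.2  0.  -0.3] push 4.06
0.9 [ 5.7 -0.3  0.9] push 4.21
1.0 [ 4.2 -0.5  0.3] push 2.51
0.16474502676221378 [0.47851031 0.11245129 0.17225928] [np.float64(0.4773624804056126), np.float64(0.1126517758245803), np.float64(0.17128031164377683)] 26.3
```

Run:
```python
from h import *
from workcell import bot
Y=-.028;D=-.017;f0=np.load("f0.npy");mx=0
H=np.array(jig(.125,0,.074))
def qact():
    p=np.array(bot.current_ee_pos())-[0,0,D]-H;u=np.array(jig(1,0,0))-np.array(jig(0,0,0))
    return 1.35+np.arctan2(45,210)-np.arctan2(p[2],-(p@u))
for q in [1.05,1.1,1.15,*np.arange(1.16,1.45,.008)]:
    bot.line_to(handle(q,Y,D),max_speed=.04);bot.hold(.12);f=np.array(bot.current_contact_force())-f0;p=float(-f@tang(q));mx=max(mx,p)
    print(round(q,3),round(qact(),3),np.round(f,1),"push",round(p,2))
    if q>1.18 and (p<mx-6 or p<1): print("CAUGHT");break
    if p>14.5: print("too much");break
print(bot.current_clock(),bot.current_opening())
```

```text
1.05 1.049 [ 6.2 -0.8  1. ] push 3.95
1.1 1.101 [ 6.9 -1.6  2.3] push 5.19
1.15 1.152 [ 6.9 -0.8  1.4] push 4.05
1.16 1.162 [ 6.4 -0.9  2.7] push 5.01
1.168 1.17 [ 6.8 -0.5  1.3] push 3.81
1.176 1.177 [ 6.8 -0.9  1.8] push 4.27
1.184 1.183 [ 5.7 -0.6  5. ] push 6.77
1.192 1.19 [ 5.8 -1.8  5.9] push 7.68
1.2 1.197 [ 6.  -1.8  7.1] push 8.85
1.208 1.205 [ 4.8 -1.5  7.2] push 8.41
1.216 1.213 [ 5.5 -2.5  6.8] push 8.38
1.224 1.221 [ 4.5 -1.7  7.3] push 8.39
1.232 1.229 [ 4.9 -0.9  7.4] push 8.65
1.24 1.237 [ 5.  -1.4  7.1] push 8.3
1.248 1.245 [ 4.5 -2.6  7.3] push 8.43
1.256 1.252 [ 4.4 -1.3  8.1] push 9.13
1.264 1.26 [ 4.3 -1.9  8.3] push 9.25
1.272 1.268 [ 4.4 -2.3  7.6] push 8.56
1.28 1.277 [ 4.5 -1.7  8.7] push 9.64
1.288 1.284 [ 3.8 -2.2  7.7] push 8.48
1.296 1.292 [ 4.  -2.   8.2] push 9.0
1.304 1.3 [ 4.8 -1.   8.3] push 9.31
1.312 1.308 [ 4.  -2.7  8.7] push 9.43
1.32 1.316 [ 4.3 -1.4  8.8] push 9.62
1.328 1.325 [ 3.  -2.3  8.1] push 8.66
1.336 1.333 [ 4.5 -2.3  5.6] push 6.54
1.344 1.343 [ 5.  -2.6  5.8] push 6.8
1.352 1.35 [ 4.5 -1.5  6.3] push 7.15
1.36 1.368 [ 13.   -0.3 -12.1] push -9.31
CAUGHT
37.4333 0.15936114583657274
```

Push turned to pull (-9 N), so the catch has snapped. Let go, withdraw straight up, and look.

Run:
```python
from h import *;import pickle
from workcell import bot
bot.set_gripper(.6);bot.hold(.3)
p=np.array(bot.current_ee_pos());print(np.array(bot.current_contact_force())-np.load("f0.npy"))
bot.line_to(p+[0,0,.12],max_speed=.1)
bot.goto((.36,.05,.38),down(JT));bot.hold(.3)
w=bot.read_camera("wrist");s=bot.read_camera("scene");pickle.dump((w,s),open("fin.pkl","wb"))
b=cv2.resize(s["pixels"][200:300,320:400],(320,400),interpolation=cv2.INTER_CUBIC)
cv2.imwrite("pics/fin.png",np.hstack([w["pixels"][:,120:560],b]))
for q in(1.2,1.25,1.3,1.35,1.4,1.45):print(q,proj(s,handle(q)),proj(w,handle(q)))
h=cv2.cvtColor(s["pixels"],cv2.COLOR_BGR2HSV);m=cv2.inRange(h,(0,150,80),(6,255,255))|cv2.inRange(h,(172,150,80),(180,255,255));m[:190]=0;m[300:]=0;m[:,:310]=0;m[:,410:]=0
print(cv2.minAreaRect(cv2.findNonZero(m)),bot.current_clock())
h=cv2.cvtColor(w["pixels"],cv2.COLOR_BGR2HSV);m=cv2.inRange(h,(0,150,80),(6,255,255))|cv2.inRange(h,(172,150,80),(180,255,255));m[200:]=0
k=max(cv2.findContours(m,0,1)[0],key=cv2.contourArea);print(cv2.minAreaRect(k))
```

```text
[ 0.14212372 -0.3487771   1.05438292]
1.2 [[352.98358452 198.97799376]] [[242.29402588 106.71975543]]
1.25 [[352.51209823 200.46600385]] [[244.4077367  109.64882071]]
1.3 [[352.07898677 202.06193838]] [[246.4110004  112.04590366]]
1.35 [[351.68445667 203.7608778 ]] [[248.3076246  113.94676879]]
1.4 [[351.32864513 205.55791132]] [[250.10151125 115.3849127 ]]
1.45 [[351.01162571 207.4481475 ]] [[251.79659242 116.3915779 ]]
((351.4308166503906, 205.44618225097656), (3.969111204147339, 23.318531036376953), 82.87498474121094) 41.4667
((249.5, 115.0), (10.0, 63.0), 90.0)
```

View pics/fin.png

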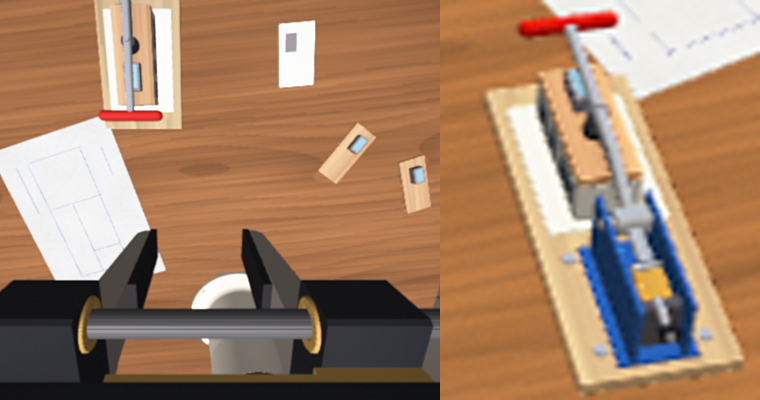

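The lever stays down at about 1.39 rad: red handle at (130,115) in the wrist view, pad on the roof at (130,45). The roof is still square on the house and the gripper is clear, so I'm handing in.

```bash
python3 -c "
from workcell import bot
print(bot.job_done())"
```

```text
the job is handed in; nothing more can be done
None
```

The roof lies on the house about 1 mm off centre, square, with its skylight away from the tower; the catch holds the lever at about 1.39 rad with the pad on the roof, and the job is handed in (the hand-in returned no verdict).

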